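# Flask onto the stirrer under the canopy, then its weight ring

## Task

Stand the amber conical flask upright in the middle of the stirrer's round plate, under the clear canopy, and let go of it; then lower the red weight ring over the flask's neck until it rests level on the shoulder. Set both down gently rather than dropping them, do not knock the flask over, do not bump the canopy, and leave the bottle, beaker and blue slide box where they are.

Things in the scene. Friction and masses are not known exactly. Their poses are not given: they have to be found in the camera images.
- canopy: Clear canopy, fixed: flat roof on four white posts, clear side panels, open at front (its -x side) and back. Origin on the bench, midway between left and right posts. In its frame: roof underside z = 325 mm, top 339, a collar on it to 361; roof x -60 to +140, y +-135; posts 16 mm square at x = -52 and +132, y = +-127; panels at y = +-127.
- opening (a point): Middle of the roof's front lower edge, 325 mm above the bench: the top of the front opening, which is 238 mm wide between the posts. A tool pointing straight down does not fit under the roof; one tilted about 45 degrees, coming in from the front, does. Its x axis points into the canopy; the opening faces partly the robot, partly its right-hand side.
- stirrer: Slim white magnetic stirrer fixed under the canopy, 130 (x) by 150 (y) mm, 26 mm high, with a white round plate of 100 mm diameter whose top is 30 mm above the bench; a thin black circle of 72 mm diameter marks its middle. Origin on the bench under the plate's centre.
- plate (a point): Centre of the top face of the stirrer's round plate, 30 mm above the bench.
- flask: Amber glass conical flask, 110 mm tall, loose, about 0.16 kg, standing on the bench. Origin at the centre of its underside, z up its axis. Base 64 mm in diameter; cone from radius 32 mm at z = 4 mm to radius 12.5 mm at z = 74 mm; above it a straight neck of 25 mm diameter from z = 74 to 110 mm, the place to grip it.
- ring: Red coated weight ring, loose, about 0.2 kg, lying flat on the bench: outer diameter 58 mm, bore 33 mm, 30 mm high. Origin at the centre of its underside, z along its axis. Seated on the flask's cone its underside is about 60 mm above the flask's underside.
- bottle: White plastic reagent bottle with black cap, 58 mm diameter, 120 mm tall; bystander, must be left alone. Origin at the centre of its underside.
- beaker: Clear glass beaker, 66 mm diameter, 85 mm tall; bystander, must be left alone. Origin at the centre of its underside.
- slidebox: Blue plastic slide box, 57 (x) by 102 (y) by 34 mm high, lying on the bench in front of the canopy; bystander, must be left alone. Origin at the centre of its underside.
There are look-alikes about, which are no part of the job. Several things have the shape of the flask; the one meant has the colours described above. Of the things shaped like the ring, the red one is meant.

How it is judged (in metres and radians):
On the way:
1. the flask stands upright in the middle of the stirrer's plate (within 15 mm), released, with the ring not yet on it (horizontal distance between flask and plate below 0.015 m and z of flask in the frame of plate below 0.004 m and angle between flask's own z axis and vertical below 0.1 rad and contact force between the fingers and flask below 0.1 N and horizontal distance between ring and flask above 0.06 m), for 0.2 s.
At the end, for the whole second after the job is handed in: The flask stands upright (within 0.1 rad) on the stirrer's plate with its axis within 15 mm of the plate's centre, and the ring lies round it at rest on its shoulder: coaxial within 8 mm, level with it within 0.2 rad, its underside 45 to 68 mm above the flask's underside (horizontal distance between flask and plate below 0.015 m and distance between flask and plate below 0.016 m and angle between flask's own z axis and vertical below 0.1 rad and horizontal distance between ring and flask below 0.008 m and z of ring in the frame of flask between 0.045 and 0.068 m and angle between the z axis of ring and the z axis of flask, either way round below 0.2 rad and linear speed of each of flask, ring below 0.02 m/s); the robot touches nothing.
It fails at once if the flask is knocked over (tilted more than 0.6 rad) (angle between flask's own z axis and vertical above 0.6 rad).
It fails at once if the flask is slammed onto the stirrer (more than 40 N) (contact force between flask and stirrer above 40 N).
It fails at once if the ring is dropped or rammed onto the flask (more than 30 N) (contact force between ring and flask above 30 N).
It fails at once if the canopy is bumped (more than 8 N) (contact force between anything else and canopy above 8 N).
It fails at once if the bottle, the beaker or the slide box is moved more than 20 mm or tipped (distance of any of bottle, beaker, slidebox from where it was at the start of the episode above 0.02 m or angle between any of bottle, beaker's own z axis and vertical above 0.5 rad).
It also fails if it takes over 72 s, if anything falls off the work surface, if the arm or the gripper's body presses on something with over 40 N, if the wrist force passes 120 N, or if a joint passes its speed limit or range.

## Robot

A 6-joint arm with a two-finger parallel gripper is mounted at the origin on the work surface. World frame = base frame: x ahead of the robot, y to its left, z up, the work surface at z = 0. Lengths are in m, angles in degrees, forces in N, time in s.
With the tool pointing down it reaches from about 0.4 to 0.825 m from the base axis. Payload 7 kg.
Tool frame: the origin (TCP) lies between the finger pads, 19 mm behind the fingertips; this is the grasp point; x points along the fingers, y is the direction in which the jaws open and shut, and the axes are right-handed (so a half turn about x gives the same grasp; the last joint's range is limited). The gripper opens to 88 mm and grips with 3 to 60 N. Pads are 19 mm wide; open, the fingers measure 130 mm over their backs; the gripper's body (78 mm by 193 mm) begins 47 mm behind the grasp point.
Start: joints at [82.569, 20.546, 0.682, 0, -70.136, -16.507], TCP at [0.274, 0.617, 0.245] pointing down, gripper open.
Joint ranges: [-176.03, 176.03], [-82.01, 121.73], [-58.28, 71.71], [-173.87, 95.51], [-174.79, -0.11], [-173.66, 173.66]. Speed limits (degrees/s): [136.94, 136.94, 172.46, 180, 180, 180].

## Interface

Orientations are given as [roll, pitch, yaw] about the fixed x, y, z axes, in that order (R = Rz(yaw) Ry(pitch) Rx(roll)).
In Python, from plant import * gives the robot as it stands.
- The arm moves only by the shell command python3 -m crank 'ROWS'. ROWS is a JSON object of lists of equal length, an entry for each row: "delta_pos": the shift along the tool's x, y, z in m, a list of three; "turn": the turn, a rotation vector about the tool's x, y, z in degrees, a list of three; "grip": the opening, from 0 (shut) to 1 (fully open). A call has 1 to 12 rows; each row is the pose to reach, as a shift and turn from the pose commanded when the call began, along the tool's axes at that moment; what a row does not reach only later rows make up. A row lasts 1/12 s, in which the tool goes at most 41.7 mm and 7.16 degrees, less where a joint would pass 70% of its speed; a pose out of reach is approached as far as the arm can. A call with a gripper value outside its range is refused whole. The fingers move at their own pace and stop on an object; the grip force is fixed at half the most. Time passes only in rows, so rows that repeat a pose let the fingers close. It gives the time, the measured TCP pose, the force and the opening at its end, in the units of the state.
- get_obs(): the state, without advancing time (a new reading comes with each control period).
- snapshot(name): name is "scene" or "side" or "wrist"; returns a dict with "pixels" (420x560x3 uint8, blue, green, red), "range_z" (420x560 float32, m along the optical axis (not along the pixel's ray), 0 where there is no reading), "camera_matrix" (3x3 intrinsics, pixels), "eye" and "rotation" of the camera in the world. Camera axes: x right, y up, looking along -z (the intrinsics and any distortion apply to the point x, -y, -z); pixel columns grow to the right and rows downward; lengths in m; the calibration is good to about 2 mm. A picture is of the moment at which its call begins.
- close_job(): hands the job in, once; it reports no verdict.
The state is a dict: "clock": time; "joint_pos": joint angles; "qvel": joint speeds; "tau": joint torques, N m; "tool_pos": TCP position; "orientation": TCP orientation; "force": force on the tool from outside, world axes, zero at the start; "moment": the same for the moment, N m; "opening": finger opening in m.
Only numpy, scipy, OpenCV 4.12 (cv2) and the standard library are available. Lean on these libraries where they do the work, as an engineer would, in place of code of your own. Each camera call takes 0.05 s, during which the arm holds its last target. There are 200 camera calls.

## Working session

There is one attempt and no reset: what is moved stays moved. The work goes in short steps, Python scripts to look and compute and a shell command to move; the robot and the scene stay as the last step left them, time stands still between calls to the robot, and variables do not carry over. Pictures are saved under pics/ and viewed, about 8 in all and at most 12, crops included, and the job is handed in when it is done.

```bash
ls; mkdir -p pics; python3 - <<'E'
from plant import *
import cv2,numpy as np
o=get_obs();print({k:np.round(v,3).tolist() for k,v in o.items()})
ims=[]
for n in ["scene","side"]:
    s=snapshot(n);cv2.imwrite(f"pics/{n}0.png",s["pixels"]);np.savez(f"{n}0.npz",**s)
    print(n,s["camera_matrix"].round(1).tolist(),np.round(s["eye"],3),np.round(s["rotation"],3).tolist(),[k for k in s])
E
```

```text
pics
{'clock': 0.0, 'joint_pos': [82.571, 20.59, 0.634, -0.019, -70.137, -16.507], 'qvel': [0.092, -0.092, -0.107, 0.01, -0.051, -0.025], 'tau': [-0.001, -58.272, 29.306, 6.997, 0.007, -0.0], 'tool_pos': [0.274, 0.617, 0.244], 'orientation': [95.918, 89.905, -108.024], 'force': [-0.201, 0.189, 0.563], 'moment': [-0.023, 0.022, -0.005], 'opening': 0.088}
scene [[477.5, 0.0, 287.3], [0.0, 477.5, 201.4], [0.0, 0.0, 1.0]] [ 1.447 -0.076  0.889] [53.484, 0.52, 86.941] ['pixels', 'range_z', 'camera_matrix', 'eye', 'rotation']
side [[510.6, 0.0, 277.4], [0.0, 510.6, 208.4], [0.0, 0.0, 1.0]] [0.279 0.231 1.209] [18.549, -0.283, -136.737] ['pixels', 'range_z', 'camera_matrix', 'eye', 'rotation']
```

View pics/scene0.png

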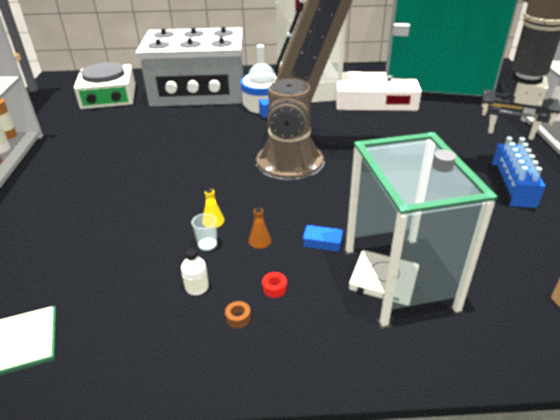

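View pics/side0.png

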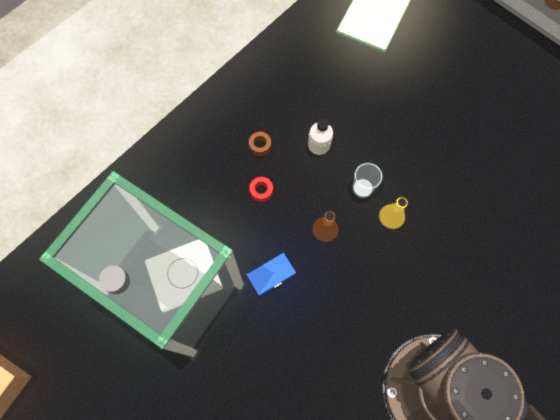

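The scene view shows the amber flask at (260,228), with a yellow flask-shaped look-alike at (210,208). The red ring is at (274,284), with a brown look-alike at (238,314). The bottle is at (195,275), the beaker at (205,232) and the slide box at (323,238). The stirrer plate is near (386,272). Next I'll turn these into positions and confirm the targets in a crop.

```bash
cat > h.py <<'E'
import numpy as np,cv2
from scipy.spatial.transform import Rotation as Rot
def R_(rpy): return Rot.from_euler('xyz',rpy,degrees=True).as_matrix()
def ray(s,u,v):
    K=s["camera_matrix"];d=np.array([(u-K[0,2])/K[0,0],-(v-K[1,2])/K[1,1],-1.]);return R_(s["rotation"])@d
def onz(s,u,v,z):
    d=ray(s,u,v);e=np.array(s["eye"]);return e+d*(z-e[2])/d[2]
def pts(s,m):  # world points from range where mask
    v,u=np.nonzero(m&(s["range_z"]>0));K=s["camera_matrix"];r=s["range_z"][v,u]
    c=np.c_[(u-K[0,2])/K[0,0]*r,-(v-K[1,2])/K[1,1]*r,-r];return c@R_(s["rotation"]).T+s["eye"]
def proj(s,p):
    c=R_(s["rotation"]).T@(np.array(p)-s["eye"]);K=s["camera_matrix"];return np.array([K[0,2]+K[0,0]*c[0]/-c[2],K[1,2]+K[1,1]*c[1]/c[2]])
E
python3 - <<'E'
from h import *
S={n:dict(np.load(f"{n}0.npz")) for n in["scene","side"]}
np.set_printoptions(precision=4,suppress=True)
s=S["side"]
print("base check",onz(s,487,393,0.3))
print("roof corners side z=.339",[onz(s,*c,.339)[:2] for c in[(115,178),(230,252),(163,340),(45,257)]])
print("scene",[onz(S["scene"],*c,.339)[:2] for c in[(355,143),(432,137),(485,190),(405,205)]])
print("collar",onz(s,112,279,.361)[:2]); 
for n,boxes in {"scene":dict(flask=(240,205,275,250),ring=(258,270,292,300),box=(300,222,346,252)),"side":dict(flask=(305,200,345,245),ring=(245,172,278,206),box=(243,250,300,298))}.items():
    s=S[n];hsv=cv2.cvtColor(s["pixels"],cv2.COLOR_BGR2HSV)
    for k,(a,b,c,d) in boxes.items():
        m=np.zeros(hsv.shape[:2],bool);m[b:d,a:c]=1
        m&=(hsv[...,1]>120)&(hsv[...,2]>60)
        p=pts(s,m);v,u=np.nonzero(m)
        print(n,k,m.sum(),"px",u.min(),u.max(),v.min(),v.max(),"P min",p.min(0),"max",p.max(0),"med",np.median(p,0))
        if k=="ring":
            t=p[abs(p[:,2]-.03)<.004];print("  top centre",cv2.minEnclosingCircle(t[:,:2].astype(np.float32)))
        if k=="flask":
            t=p[p[:,2]>.1];print("  lip",cv2.minEnclosingCircle(t[:,:2].astype(np.float32)) if len(t) else None)
            for z in (.02,.05,.09):
                t=p[abs(p[:,2]-z)<.008];print("  z",z,t.mean(0) if len(t) else None,len(t))
        if k=="box":
            t=p[abs(p[:,2]-.034)<.005];print("  ",cv2.minAreaRect(t[:,:2].astype(np.float32)))
# plate
    K=s["pixels"]
    c=(160,215,260,325) if 0 else None
z=[cv2.resize(S["scene"]["pixels"][190:330,170:310],None,fx=3,fy=3),cv2.resize(S["side"]["pixels"][165:305,140:240],None,fx=3,fy=3)]
cv2.imwrite("pics/crop1.png",np.hstack(z))
E
```

```text
base check [0.0048 0.0027 0.3   ]
roof corners side z=.339 [array([0.732 , 0.1773]), array([0.4808, 0.1312]), array([0.4559, 0.3127]), array([0.7082, 0.358 ])]
scene [array([0.488 , 0.1269]), array([0.4723, 0.3121]), array([0.6922, 0.3528]), array([0.7307, 0.1822])]
collar [0.5863 0.3018]
scene flask 588 px 248 271 209 248 P min [ 0.2775 -0.141  -0.005 ] max [ 0.4643 -0.0758  0.1129] med [ 0.4432 -0.1077  0.0365]
  lip ((0.4309556186199188, -0.10780210047960281), 0.012665169313549995)
  z 0.02 [ 0.449  -0.1064  0.0197] 119
  z 0.05 [ 0.4432 -0.1072  0.0493] 79
  z 0.09 [ 0.4387 -0.109   0.0901] 42
scene ring 587 px 261 287 271 298 P min [ 0.5466 -0.1056 -0.0063] max [ 0.6435 -0.039   0.0338] med [ 0.6166 -0.0725  0.0192]
  top centre ((0.6140214800834656, -0.07360433787107468), 0.030372796580195427)
scene box 944 px 302 343 224 251 P min [ 0.3568  0.0116 -0.0078] max [0.4899 0.133  0.0381] med [0.4599 0.0661 0.0303]
   ((0.44732293486595154, 0.06777651607990265), (0.10169043391942978, 0.06372470408678055), 74.04560852050781)
side flask 514 px 313 338 211 241 P min [ 0.398  -0.1573 -0.0029] max [ 0.4622 -0.0769  0.1133] med [ 0.4228 -0.0968  0.0382]
  lip ((0.4296119511127472, -0.10794118791818619), 0.012752441689372063)
  z 0.02 [ 0.4233 -0.0946  0.0198] 119
  z 0.05 [ 0.4247 -0.0982  0.0491] 87
  z 0.09 [ 0.425  -0.0995  0.0907] 22
side ring 481 px 249 273 176 202 P min [ 0.5835 -0.1119 -0.0046] max [ 0.6526 -0.0432  0.0372] med [ 0.6123 -0.0723  0.0272]
  top centre ((0.6119145750999451, -0.07238054275512695), 0.029793724417686462)
side box 1191 px 246 296 252 296 P min [ 0.4066  0.0037 -0.0069] max [0.4937 0.1219 0.0408] med [0.4457 0.0665 0.0335]
   ((0.44629690051078796, 0.06668180227279663), (0.1019916981458664, 0.05740077421069145), 74.57266235351562)
```

View pics/crop1.png

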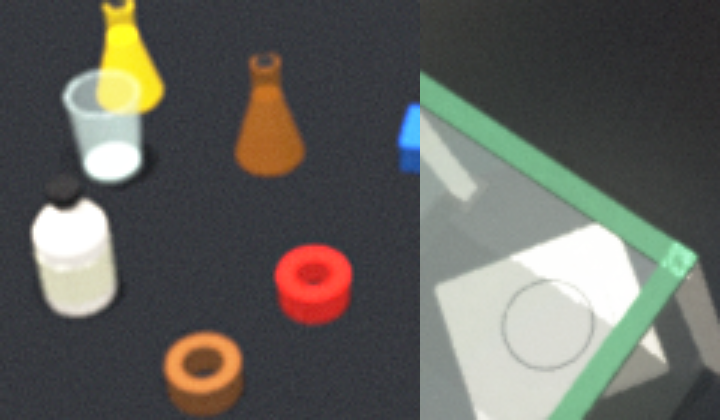

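The crop confirms the targets. The amber flask has an orange-brown body, and the other flask is bright yellow and standing behind the beaker. The red ring is at crop (314,283), and the other ring is brown at (204,373). The black circle on the plate is centred at side pixel (182,273).

```bash
python3 - <<'E'
from h import *
S={n:dict(np.load(f"{n}0.npz")) for n in["scene","side"]}
np.set_printoptions(precision=4,suppress=True)
s=S["side"];g=cv2.cvtColor(s["pixels"],cv2.COLOR_BGR2GRAY)
# black circle in side: circle fit of dark pixels around click
c=np.array([182.3,273.]);P=[]
for a in np.linspace(0,2*np.pi,72,endpoint=False):
    r=np.arange(11,20,.25);uv=c+np.c_[np.cos(a)*r,np.sin(a)*r]
    val=cv2.remap(g.astype(np.float32),uv[:,0].astype(np.float32)[None],uv[:,1].astype(np.float32)[None],1)[0]
    P.append(onz(s,*uv[val.argmin()],.03)[:2])
P=np.array(P)
for _ in range(4):
    A=np.c_[2*P,np.ones(len(P))];x=np.linalg.lstsq(A,(P**2).sum(1),rcond=None)[0];r=np.sqrt(x[2]+x[0]**2+x[1]**2)
    e=abs(np.linalg.norm(P-x[:2],axis=1)-r);P=P[e<max(.004,np.median(e)*2)]
print("plate",x[:2],"r",r,len(P)); print(" scene rough",onz(S["scene"],386,272,.03)[:2], "expected px in scene",proj(S["scene"],[*x[:2],.03]))
plate=x[:2]
A,B,C,D=[onz(s,*c,.339)[:2] for c in[(115,178),(230,252),(163,340),(45,257)]]
xa=((C-B)+(D-A));ya=B+C-A-D   # y axis = left of x
th=np.arctan2(*(xa/np.linalg.norm(xa)*.42+np.array([ya[1],-ya[0]])/np.linalg.norm(ya)*.58)[::-1])
ex=np.array([np.cos(th),np.sin(th)]);ey=np.array([-ex[1],ex[0]])
org=(A+B+C+D)/4-ex*.04
print("canopy yaw",np.degrees(th),"org",org,"plate in canopy",ex@(plate-org),ey@(plate-org))
for n,p in dict(A=A,B=B,C=C,D=D).items(): print(n,ex@(p-org),ey@(p-org))
# roof green contour fit in side for check
for n,q in dict(beaker=(362,189),bottle=(320,147),yellow=(393,217),brown=(260,145)).items():
    print(n,"side",onz(s,*q,.005)[:2])
for n,q in dict(beaker=(206,243),bottle=(195,288),yellow=(212,220),brown=(238,315)).items():
    print(n,"scene",onz(S["scene"],*q,.01)[:2])
from plant import *
o=get_obs();print(R_(o["orientation"]))
E
```

```text
plate [0.5987 0.2072] r 0.03478204529987662 50
 scene rough [0.6017 0.2097] expected px in scene [384.7545 271.2031]
canopy yaw 99.18171246902142 org [0.6006 0.2053] plate in canopy 0.0021063580253469784 0.0015785502232081945
A -0.048656203025681 -0.12527141619983803
B -0.05403020595860941 0.13011747554135575
C 0.12911643057386038 0.12573179159148293
D 0.13356997841043008 -0.13057785093300067
beaker side [ 0.4315 -0.2509]
bottle side [ 0.586 -0.265]
yellow side [ 0.3277 -0.247 ]
brown side [ 0.703  -0.1622]
beaker scene [ 0.4395 -0.2563]
bottle scene [ 0.6075 -0.2696]
yellow scene [ 0.338  -0.2471]
brown scene [ 0.6999 -0.16  ]
[[-0.0004 -0.4059 -0.9139]
 [-0.0014 -0.9139  0.4059]
 [-1.      0.0015 -0.0002]]
```

```bash
cat >> h.py <<'E'
def tool(head,tilt):  # approach heading (deg), tilt below horizontal (deg); jaws horizontal
    h=np.radians(head);t=np.radians(tilt);x=np.array([np.cos(t)*np.cos(h),np.cos(t)*np.sin(h),-np.sin(t)])
    y=np.array([-np.sin(h),np.cos(h),0]);return np.c_[x,y,np.cross(x,y)]
def go(pos=None,R=None):
    from plant import get_obs
    o=get_obs();R0=R_(o["orientation"]);p=np.array(o["tool_pos"])
    d=R0.T@(np.array(pos)-p) if pos is not None else np.zeros(3)
    t=Rot.from_matrix(R0.T@R).as_rotvec(degrees=True) if R is not None else np.zeros(3)
    print("delta",d.round(4).tolist(),"turn",t.round(2).tolist(),"rows",round(np.linalg.norm(d)/.0417,1),round(np.linalg.norm(t)/7.16,1))
def st():
    from plant import get_obs
    o=get_obs();R=R_(o["orientation"])
    print("t",round(float(o["clock"]),2),"tcp",np.round(o["tool_pos"],4),"x",R[:,0].round(3),"y",R[:,1].round(3),"q",np.round(o["joint_pos"],1),"F",np.round(o["force"],1),"open",round(float(o["opening"]),4))
E
python3 -c "
from h import *
go([.30,.60,.5]); go([.46,-.25,.5]); go(None,tool(99.2,45))"
python3 -m crank '{"delta_pos":[[-0.1,0,0],[-0.2,0,0],[-0.25,0,0],[-0.25,0,0],[-0.25,0,0],[-0.25,0,0],[-0.25,0,0],[-0.25,0,0]],"turn":[[0,0,0],[0,0,0],[0,0,0],[0,0,0],[0,0,0],[0,0,0],[0,0,0],[0,0,0]],"grip":[1,1,1,1,1,1,1,1]}'
python3 -c "
from h import *
st();go([.46,-.25,.48]); go(None,tool(99.2,45));go(None,tool(99.2,89))"
```

```text
delta [-0.2555, 0.0048, -0.0307] turn [0.0, 0.0, 0.0] rows 6.2 0.0
delta [-0.2543, 0.7168, -0.522] turn [0.0, 0.0, 0.0] rows 22.1 0.0
delta [0.0, 0.0, 0.0] turn [53.78, -41.22, -22.36] rows 0.0 10.0
clock: 0.77
tool_pos: [0.2741, 0.6173, 0.4983]
orientation: [-77.0, 89.7, 79.0]
force: [0.4, 0.6, -1.4]
opening: 0.0877
t 0.77 tcp [0.2741 0.6173 0.4983] x [ 0.001  0.005 -1.   ] y [-0.406 -0.914 -0.005] q [  82.6   18.5   29.4    0.  -100.7  -16.5] F [ 0.4  0.6 -1.4] open 0.0877
delta [0.0141, 0.7173, -0.5219] turn [0.0, 0.0, 0.0] rows 21.3 0.0
delta [0.0, 0.0, 0.0] turn [53.88, -40.97, -22.07] rows 0.0 9.9
delta [0.0, 0.0, 0.0] turn [56.86, -0.72, -0.27] rows 0.0 7.9
```

```bash
python3 -m crank '{"delta_pos":[[0,0.717,-0.522],[0,0.717,-0.522],[0,0.717,-0.522],[0,0.717,-0.522],[0,0.717,-0.522],[0,0.717,-0.522],[0,0.717,-0.522],[0,0.717,-0.522],[0,0.717,-0.522],[0,0.717,-0.522],[0,0.717,-0.522],[0,0.717,-0.522]],"turn":[[0,0,0],[0,0,0],[0,0,0],[0,0,0],[0,0,0],[0,0,0],[0,0,0],[0,0,0],[0,0,0],[0,0,0],[0,0,0],[0,0,0]],"grip":[1,1,1,1,1,1,1,1,1,1,1,1]}'
python3 -c "
from h import *
st();go([.46,-.25,.45]);go(None,tool(99.2,89))"
```

```text
clock: 1.77
tool_pos: [0.3781, 0.1259, 0.4943]
orientation: [48.6, 89.9, -155.2]
force: [1.8, 1.0, 0.6]
opening: 0.0877
t 1.77 tcp [0.3781 0.1259 0.4943] x [-0.001 -0.001 -1.   ] y [-0.405 -0.914  0.001] q [ 47.2 -10.5  -2.6  -0.  -97.9  19. ] F [1.8 1.  0.6] open 0.0877
delta [0.0444, 0.3105, -0.2271] turn [0.0, 0.0, 0.0] rows 9.3 0.0
delta [0.0, 0.0, 0.0] turn [56.91, -0.9, -0.57] rows 0.0 8.0
```

```bash
python3 -m crank '{"delta_pos":[[0.044,0.31,-0.227],[0.044,0.31,-0.227],[0.044,0.31,-0.227],[0.044,0.31,-0.227],[0.044,0.31,-0.227],[0.044,0.31,-0.227],[0.044,0.31,-0.227],[0.044,0.31,-0.227],[0.044,0.31,-0.227],[0.044,0.31,-0.227],[0.044,0.31,-0.227],[0.044,0.31,-0.227]],"turn":[[0,0,0],[0,0,0],[7,0,0],[14,0,0],[21,0,0],[28,0,0],[35,0,0],[42,0,0],[49,0,0],[57,0,0],[57,0,0],[57,0,0]],"grip":[1,1,1,1,1,1,1,1,1,1,1,1]}'
python3 -c "
from h import *
st();go([.447,-.213,.25]);go([.447,-.213,.4],tool(99.2,45))"
```

```text
clock: 2.77
tool_pos: [0.4601, -0.248, 0.4494]
orientation: [66.8, 89.8, 165.8]
force: [-0.2, -0.1, 0.4]
opening: 0.0875
t 2.77 tcp [ 0.4601 -0.248   0.4494] x [-0.004  0.001 -1.   ] y [-0.988 -0.156  0.003] q [ -6.8   2.3   3.4  -0.  -91.3  15.8] F [-0.2 -0.1  0.4] open 0.0875
delta [0.1995, 0.0068, 0.0364] turn [0.0, 0.0, 0.0] rows 4.9 0.0
delta [0.0495, 0.0073, 0.0366] turn [-0.29, -44.92, -0.1] rows 1.5 6.3
```

Now I'll tilt at height.

```bash
python3 -m crank '{"delta_pos":[[0,0,0],[0.02,0,0.01],[0.03,0.007,0.036],[0.05,0.007,0.036],[0.05,0.007,0.036],[0.05,0.007,0.036],[0.05,0.007,0.036],[0.05,0.007,0.036],[0.05,0.007,0.036],[0.05,0.007,0.036]],"turn":[[0,-7,0],[0,-14,0],[0,-21,0],[0,-28,0],[0,-35,0],[0,-42,0],[0,-45,0],[0,-45,0],[0,-45,0],[0,-45,0]],"grip":[1,1,1,1,1,1,1,1,1,1]}'
python3 - <<'E'
from h import *
from plant import *
st();go([.43+.16*.707*.13,-.108-.987*.707*.13,.097+.707*.13],tool(99.2,45))
s=snapshot("wrist");np.savez("w0.npz",**s);cv2.imwrite("pics/w0.png",np.hstack([s["pixels"],cv2.resize(snapshot("scene")["pixels"][100:310,150:270],(240,420))]))
print(s["eye"],s["rotation"],s["camera_matrix"])
E
```

```text
clock: 3.6
tool_pos: [0.448, -0.2121, 0.402]
orientation: [-0.1, 45.2, 99.1]
force: [-0.3, 0.5, 0.9]
opening: 0.0875
t 3.6 tcp [ 0.448  -0.2121  0.402 ] x [-0.111  0.696 -0.709] y [-0.987 -0.16  -0.002] q [ -30.4   18.4   19.   -37.7 -117.1   30.1] F [-0.3  0.5  0.9] open 0.0875
delta [0.1608, 0.0015, -0.1405] turn [0.05, -0.15, 0.07] rows 5.1 0.0
[ 0.47239157 -0.36295095  0.4468318 ] [-6.12534086e+01  3.21753052e-02 -1.70875448e+02] [[327.20707284   0.         281.87563167]
 [  0.         327.20707284 212.87686701]
 [  0.           0.           1.        ]]
```

View pics/w0.png

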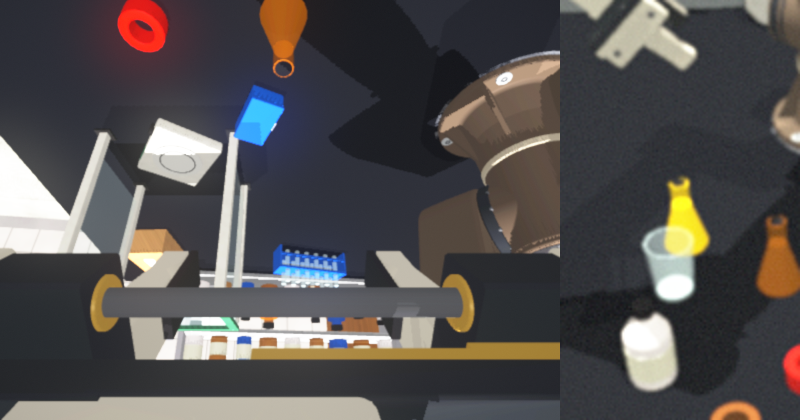

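The wrist view shows the flask lip at (283,68), the red ring at (142,26) and the plate circle at (178,163). The front posts' feet are near (160,122) and (232,135). I'll use it to cross-check the positions.

```bash
python3 - <<'E'
from h import *
s=dict(np.load("w0.npz"));np.set_printoptions(precision=4,suppress=True)
print("lip",onz(s,283,68,.11)[:2],"plate",onz(s,178,163,.03)[:2])
hsv=cv2.cvtColor(s["pixels"],cv2.COLOR_BGR2HSV)
m=(hsv[...,1]>150)&(hsv[...,2]>60)
for k,(a,b,c,d),z in(("flask",(255,0,312,80),.11),("ring",(110,0,175,60),.03)):
    mm=np.zeros_like(m);mm[b:d,a:c]=m[b:d,a:c];p=pts(s,mm);t=p[abs(p[:,2]-z)<.003]
    print(k,len(t),cv2.minEnclosingCircle(t[:,:2].astype(np.float32)))
m=np.zeros_like(m);m[140:185,150:205]=1;m&=(hsv[...,1]<60)&(hsv[...,2]>120)
p=pts(s,m);print("plate top z",np.percentile(p[:,2],[5,50,95]))
for n,q in dict(rightpost=(-.052,-.127),leftpost=(-.052,.127)).items():
    h=np.radians(99.2);w=np.array([.599,.2065])+np.array([[np.cos(h),-np.sin(h)],[np.sin(h),np.cos(h)]])@np.array(q)
    print(n,w,proj(s,[*w,.0]),proj(s,[*w,.3]))
E
```

```text
lip [ 0.4305 -0.1091] plate [0.5988 0.2094]
flask 113 ((0.4310382604598999, -0.10968615114688873), 0.012550563551485538)
ring 1006 ((0.6141809821128845, -0.07329680025577545), 0.0298893004655838)
plate top z [0.0236 0.0282 0.0303]
rightpost [0.7327 0.1755] [108.2863 133.6691] [ 58.1462 282.7584]
leftpost [0.4819 0.1349] [237.1359 133.6065] [224.122  282.7855]
```

```bash
python3 -m crank '{"delta_pos":[[0.04,0.001,-0.035],[0.08,0.001,-0.07],[0.12,0.001,-0.105],[0.16,0.001,-0.14],[0.16,0.001,-0.14],[0.16,0.001,-0.14],[0.16,0.001,-0.14]],"turn":[[0,0,0],[0,0,0],[0,0,0],[0,0,0],[0,0,0],[0,0,0],[0,0,0]],"grip":[1,1,1,1,1,1,1]}'
python3 - <<'E'
from h import *
from plant import *
st();go([.43,-.108,.097],tool(99.2,45))
s=snapshot("wrist");np.savez("w1.npz",**s);cv2.imwrite("pics/w1.png",np.hstack([s["pixels"],cv2.resize(snapshot("scene")["pixels"][100:310,150:270],(240,420))]))
E
```

```text
clock: 4.28
tool_pos: [0.4441, -0.198, 0.1888]
orientation: [0.2, 44.9, 99.3]
force: [0.2, -0.5, 0.8]
opening: 0.0877
t 4.28 tcp [ 0.4441 -0.198   0.1888] x [-0.115  0.699 -0.706] y [-0.987 -0.16   0.003] q [-28.9  26.5   1.2 -34.  -95.4  44.2] F [ 0.2 -0.5  0.8] open 0.0877
delta [0.1293, -0.0007, -0.0007] turn [-0.14, 0.1, -0.11] rows 3.1 0.0
```

View pics/w1.png

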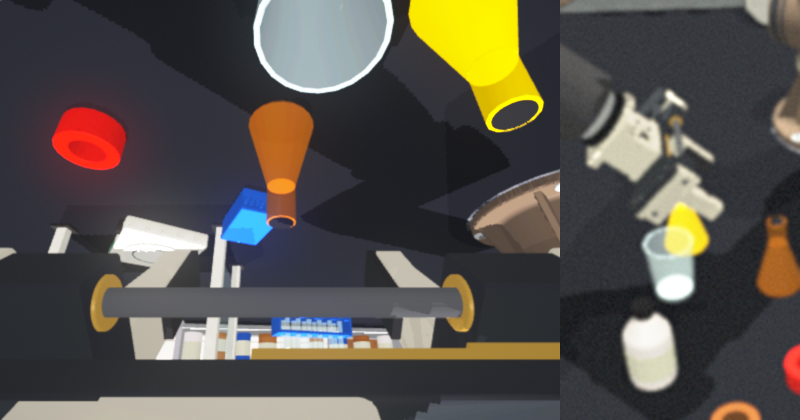

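The flask neck is centred at column 282, between the jaws, and the positions agree across views. I'll approach and close.

```bash
python3 -m crank '{"delta_pos":[[0.03,0,0],[0.06,0,0],[0.085,0,0],[0.105,0,0],[0.12,0,0],[0.13,0,0],[0.13,0,0],[0.13,0,0]],"turn":[[0,0,0],[0,0,0],[0,0,0],[0,0,0],[0,0,0],[0,0,0],[0,0,0],[0,0,0]],"grip":[1,1,1,1,1,1,1,1]}'
python3 -m crank '{"delta_pos":[[0,0,0],[0,0,0],[0,0,0],[0,0,0],[0,0,0],[0,0,0],[0,0,0],[0,0,0],[0,0,0],[0,0,0]],"turn":[[0,0,0],[0,0,0],[0,0,0],[0,0,0],[0,0,0],[0,0,0],[0,0,0],[0,0,0],[0,0,0],[0,0,0]],"grip":[0.7,0.4,0.2,0,0,0,0,0,0,0]}'
python3 -c "
from h import *
st();go([.43,-.108,.18])"
```

```text
clock: 5.05
tool_pos: [0.4314, -0.1091, 0.0989]
orientation: [-0.2, 45.1, 99.0]
force: [-0.0, -0.1, 0.1]
opening: 0.0875
clock: 5.88
tool_pos: [0.4302, -0.1083, 0.0973]
orientation: [0.0, 45.0, 99.1]
force: [0.7, 0.4, 0.1]
opening: 0.0268
t 5.88 tcp [ 0.4302 -0.1083  0.0973] x [-0.111  0.698 -0.707] y [-0.988 -0.158  0.   ] q [-22.5  27.8 -10.5 -37.5 -81.4  47.5] F [0.7 0.4 0.1] open 0.0268
delta [-0.0582, 0.0002, 0.0588] turn [0.0, 0.0, 0.0] rows 2.0 0.0
```

```bash
python3 -m crank '{"delta_pos":[[-0.004,0,0.004],[-0.015,0,0.015],[-0.03,0,0.03],[-0.045,0,0.045],[-0.058,0,0.058],[-0.058,0,0.058],[-0.058,0,0.058]],"turn":[[0,0,0],[0,0,0],[0,0,0],[0,0,0],[0,0,0],[0,0,0],[0,0,0]],"grip":[0,0,0,0,0,0,0]}'
python3 - <<'E'
from h import *
from plant import *
st();go([.634,-.01,.18],tool(99.2,45))
s=snapshot("wrist");cv2.imwrite("pics/w2.png",np.hstack([s["pixels"],cv2.resize(snapshot("scene")["pixels"][130:270,190:270],(240,420))]))
E
```

```text
clock: 6.47
tool_pos: [0.4308, -0.1086, 0.1813]
orientation: [-0.3, 45.1, 98.9]
force: [-0.4, -0.6, -2.0]
opening: 0.0246
t 6.47 tcp [ 0.4308 -0.1086  0.1813] x [-0.109  0.697 -0.709] y [-0.987 -0.158 -0.003] q [-22.4  21.4  -7.2 -37.1 -89.   41.6] F [-0.4 -0.6 -2. ] open 0.0246
delta [0.0476, -0.2162, 0.0449] turn [0.04, -0.13, 0.23] rows 5.4 0.0
```

View pics/w2.png

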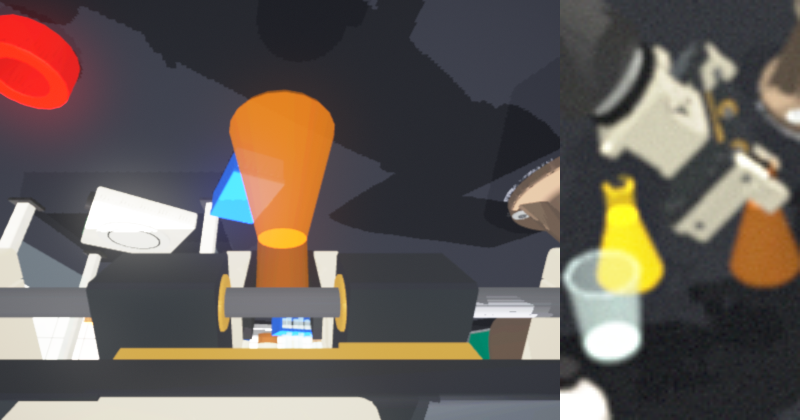

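The flask is gripped and upright, off the bench. I'll move it in front of the opening.

```bash
python3 -m crank '{"delta_pos":[[0.002,-0.01,0.002],[0.008,-0.035,0.007],[0.015,-0.068,0.014],[0.022,-0.1,0.021],[0.03,-0.135,0.028],[0.037,-0.168,0.035],[0.043,-0.196,0.041],[0.047,-0.21,0.044],[0.048,-0.216,0.045],[0.048,-0.216,0.045],[0.048,-0.216,0.045]],"turn":[[0,0,0],[0,0,0],[0,0,0],[0,0,0],[0,0,0],[0,0,0],[0,0,0],[0,0,0],[0,0,0],[0,0,0],[0,0,0]],"grip":[0,0,0,0,0,0,0,0,0,0,0]}'
python3 - <<'E'
from h import *
from plant import *
st()
s=snapshot("wrist");np.savez("w3.npz",**s);cv2.imwrite("pics/w3.png",s["pixels"]);np.savez("s3.npz",**snapshot("side"))
E
```

```text
clock: 7.48
tool_pos: [0.6324, -0.0095, 0.1763]
orientation: [0.2, 45.0, 99.2]
force: [0.1, -0.4, -1.1]
opening: 0.0244
t 7.48 tcp [ 0.6324 -0.0095  0.1763] x [-0.113  0.698 -0.707] y [-0.987 -0.158  0.002] q [ -9.8  31.7  11.6 -42.  -88.4  27.2] F [ 0.1 -0.4 -1.1] open 0.0244
```

View pics/w3.png

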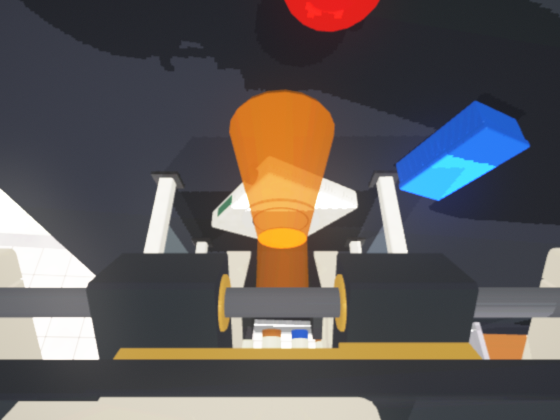

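```bash
python3 - <<'E'
from h import *
np.set_printoptions(precision=4,suppress=True)
s=dict(np.load("w3.npz"));f=dict(np.load("s3.npz"))
for uv in((165,178),(385,178),(201,246),(355,246)): print(uv,onz(s,*uv,0)[:2])
hsv=cv2.cvtColor(s["pixels"],cv2.COLOR_BGR2HSV);g=cv2.cvtColor(s["pixels"],cv2.COLOR_BGR2GRAY)
# post edges along rows: bright low-saturation runs
for v in(195,210,225,240):
    b=(g[v]>140)&(hsv[v,:,1]<70);d=np.flatnonzero(np.diff(b.astype(int)));d=[x for x in d if 130<x<215 or 345<x<430];print(v,d)
print("cam",s["eye"],s["rotation"])
# stirrer/plate circle from the fresh side view (arm may block)
cv2.imwrite("pics/c3.png",np.hstack([cv2.resize(f["pixels"][150:350,30:290],(650,500))]))
E
```

```text
(165, 178) [0.742  0.1757]
(385, 178) [0.4856 0.1361]
(201, 246) [0.712  0.3792]
(355, 246) [0.4482 0.3392]
195 [np.int64(154), np.int64(173), np.int64(356), np.int64(377), np.int64(396)]
210 [np.int64(151), np.int64(171), np.int64(213), np.int64(353), np.int64(380), np.int64(399)]
225 [np.int64(148), np.int64(168), np.int64(211), np.int64(382), np.int64(402)]
240 [np.int64(145), np.int64(166), np.int64(384), np.int64(405)]
cam [ 0.6567 -0.1605  0.2207] [ -61.4332   -0.1683 -170.9783]
```

View pics/c3.png

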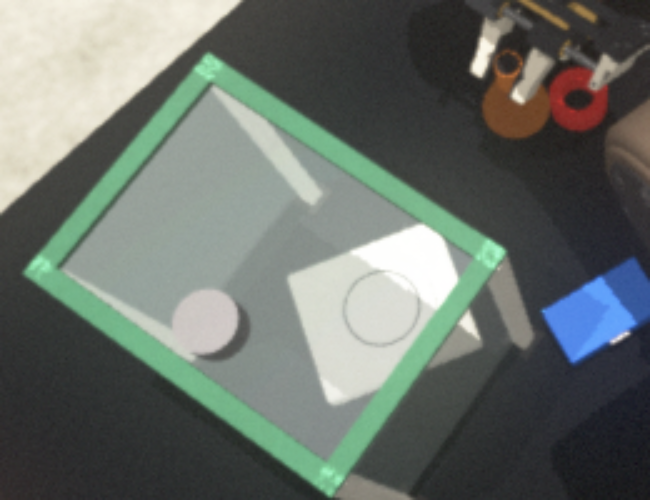

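The side view shows the flask and gripper clear of the canopy and the plate circle as before. The wrist view puts the front posts' inner edges at columns 171 and 380, so there is about 15 mm of clearance either side. I'll go in.

```bash
python3 -c "
from h import *
go([.616,.10,.155],tool(99.2,45));go([.599,.208,.148],tool(99.2,45))"
python3 -m crank '{"delta_pos":[[0.009,0,0.005],[0.019,0,0.012],[0.03,0,0.02],[0.045,0,0.03],[0.06,0,0.04],[0.075,0,0.05],[0.087,0,0.058],[0.092,0,0.062],[0.092,0,0.062],[0.092,0,0.062]],"turn":[[0,0,0],[0,0,0],[0,0,0],[0,0,0],[0,0,0],[0,0,0],[0,0,0],[0,0,0],[0,0,0],[0,0,0]],"grip":[0,0,0,0,0,0,0,0,0,0]}'
python3 - <<'E'
from h import *
from plant import *
st();go([.599,.208,.145],tool(99.2,45))
np.savez("s4.npz",**snapshot("scene"))
E
```

```text
delta [0.0943, -0.0012, 0.0631] turn [-0.17, 0.01, 0.09] rows 2.7 0.0
delta [0.1766, -0.0013, 0.1354] turn [-0.17, 0.01, 0.09] rows 5.3 0.0
clock: 8.42
tool_pos: [0.616, 0.0985, 0.1561]
orientation: [-0.0, 45.0, 99.1]
force: [-0.4, 0.1, -2.0]
opening: 0.024
t 8.42 tcp [0.616  0.0985 0.1561] x [-0.112  0.698 -0.707] y [-0.987 -0.159 -0.   ] q [ -1.4  29.1   4.8 -44.9 -80.   24.5] F [-0.4  0.1 -2. ] open 0.024
delta [0.0862, -0.0006, 0.0706] turn [-0.04, -0.03, 0.06] rows 2.7 0.0
```

```bash
python3 -c "
from h import *
s=dict(np.load('s4.npz'));cv2.imwrite('pics/s4.png',cv2.resize(s['pixels'][60:330,240:520],None,fx=2.2,fy=2.2))"
```

```text
(no output)
```

View pics/s4.png

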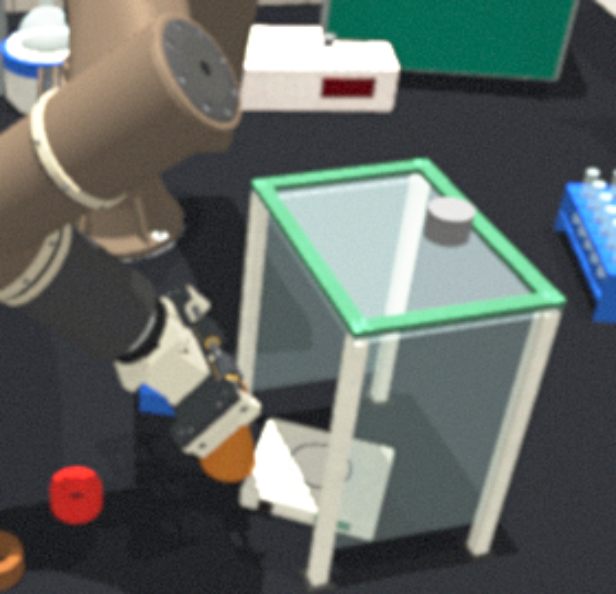

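```bash
python3 - <<'E'
from h import *
np.set_printoptions(precision=3,suppress=True)
s=dict(np.load("s4.npz"));a=dict(np.load("scene0.npz"))
m=(abs(s["pixels"].astype(int)-a["pixels"]).sum(2)>60)&(s["range_z"]<a["range_z"]-.03);m[:,:170]=0
p=pts(s,m);h=np.radians(99.2);E=np.array([[np.cos(h),np.sin(h)],[-np.sin(h),np.cos(h)]])
q=np.c_[(p[:,:2]-[.599,.2075])@E.T,p[:,2]];q[:,0]+=.11
for lo in(0,.05,.1,.15,.2,.25,.3,.35,.4,.5,.6):
    t=q[(q[:,2]>=lo)&(q[:,2]<lo+.05)]
    if len(t):print("z",lo,"n",len(t),"x max",t[:,0].max(),"y range",t[:,1].min(),t[:,1].max(), "y for x>-.09",t[t[:,0]>-.09][:,1].min(initial=9),t[t[:,0]>-.09][:,1].max(initial=-9))
E
```

```text
z 0 n 1 x max 1.306246258021315 y range 1.2878024704425761 1.2878024704425761 y for x>-.09 1.2878024704425761 1.2878024704425761
z 0.05 n 332 x max 0.027214762222741662 y range -0.0315658059680175 0.008417656345906925 y for x>-.09 -0.0315658059680175 0.008417656345906925
z 0.1 n 98 x max 0.019716577065477928 y range -0.02831886170133507 0.013942670394571985 y for x>-.09 -0.02831886170133507 0.013942670394571985
z 0.15 n 216 x max 0.15648419558738824 y range -0.09574390421540853 0.5404953783736856 y for x>-.09 -0.09574390421540853 0.5404953783736856
z 0.2 n 1472 x max -0.006576959069587288 y range -0.09713724652366454 0.6430487295188436 y for x>-.09 -0.09713724652366454 0.6156678969611186
z 0.25 n 598 x max 0.15593490133445198 y range -0.05274837625451404 0.667077655427516 y for x>-.09 -0.05274837625451404 0.667077655427516
z 0.3 n 165 x max 0.1515692826219218 y range -0.043119458049556185 0.469113365339372 y for x>-.09 0.43462629937463765 0.469113365339372
z 0.35 n 1112 x max 0.14516732361262014 y range -0.051323327948700405 0.4409205836423909 y for x>-.09 0.4099812934288661 0.4409205836423909
z 0.4 n 1462 x max 0.1402613632090626 y range -0.07974679296748578 0.4223134626026996 y for x>-.09 0.38078170055837746 0.4223134626026996
z 0.5 n 2077 x max 0.1332056940858352 y range -0.14651565054116886 0.3687741424816614 y for x>-.09 -0.1461412461012951 0.3687741424816614
z 0.6 n 2840 x max 0.12135719839912626 y range -0.12328860713504365 0.3259737643490063 y for x>-.09 -0.06886181180898804 0.3259737643490063
```

The swept arm stays clear of the roof: at z 0.3–0.5 nothing is ahead of x = −0.09 within the canopy's width. I'll move over the plate.

```bash
python3 -m crank '{"delta_pos":[[0.004,0,0.003],[0.012,0,0.01],[0.024,0,0.02],[0.036,0,0.03],[0.048,0,0.04],[0.06,0,0.05],[0.072,0,0.06],[0.082,0,0.067],[0.086,0,0.071],[0.086,0,0.071],[0.086,0,0.071],[0.086,0,0.071]],"turn":[[0,0,0],[0,0,0],[0,0,0],[0,0,0],[0,0,0],[0,0,0],[0,0,0],[0,0,0],[0,0,0],[0,0,0],[0,0,0],[0,0,0]],"grip":[0,0,0,0,0,0,0,0,0,0,0,0]}'
python3 - <<'E'
from h import *
from plant import *
st();go([.599,.208,.129],tool(99.2,45))
f=snapshot("side");np.savez("s5.npz",**f);w=snapshot("wrist");np.savez("w5.npz",**w)
cv2.imwrite("pics/s5.png",np.hstack([cv2.resize(f["pixels"][200:330,110:250],None,fx=2.5,fy=2.5),cv2.resize(w["pixels"],(433,325))]))
E
```

```text
clock: 9.47
tool_pos: [0.5988, 0.2072, 0.1454]
orientation: [-0.0, 45.0, 99.0]
force: [0.3, 0.5, -0.8]
opening: 0.0245
t 9.47 tcp [0.5988 0.2072 0.1454] x [-0.111  0.698 -0.707] y [-0.988 -0.157 -0.   ] q [  7.7  27.3   0.8 -47.8 -72.5  20.3] F [ 0.3  0.5 -0.8] open 0.0245
delta [0.0121, -0.0003, -0.0111] turn [-0.1, -0.03, 0.11] rows 0.4 0.0
```

View pics/s5.png

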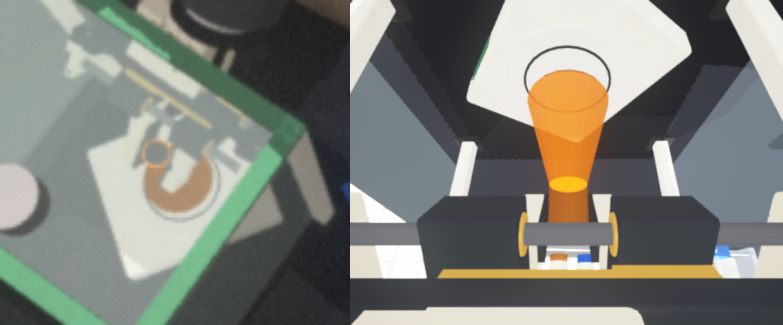

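The wrist view shows the plate circle laterally centred under the flask, both at about column 567 in the composite. I'll check the fore-aft offset while lowering most of the way.

```bash
python3 -m crank '{"delta_pos":[[0.001,0,-0.001],[0.003,0,-0.003],[0.005,0,-0.005],[0.007,0,-0.007],[0.009,0,-0.009],[0.01,0,-0.0095],[0.01,0,-0.0095],[0.01,0,-0.0095]],"turn":[[0,0,0],[0,0,0],[0,0,0],[0,0,0],[0,0,0],[0,0,0],[0,0,0],[0,0,0]],"grip":[0,0,0,0,0,0,0,0]}'
python3 - <<'E'
from h import *
np.set_printoptions(precision=4,suppress=True)
s=dict(np.load("w5.npz"));k=560/433
print("circle top/bottom/left/right",[onz(s,(u-350)*k,v*k,.03)[:2] for u,v in((567,46),(567,112),(524.5,79),(610,79))])
from plant import *
st();go([.599,.208,.127],tool(99.2,45))
E
```

```text
clock: 10.23
tool_pos: [0.5985, 0.2081, 0.1315]
orientation: [0.0, 45.0, 99.1]
force: [-0.5, -1.0, -2.2]
opening: 0.0242
circle top/bottom/left/right [array([0.6051, 0.172 ]), array([0.5943, 0.242 ]), array([0.6347, 0.2072]), array([0.5659, 0.1964])]
t 10.23 tcp [0.5985 0.2081 0.1315] x [-0.112  0.698 -0.707] y [-0.988 -0.158  0.   ] q [  7.7  28.2   0.3 -48.2 -71.6  21.4] F [-0.5 -1.  -2.2] open 0.0242
delta [0.003, -0.0005, -0.0033] turn [-0.11, -0.0, 0.09] rows 0.1 0.0
```

```bash
python3 -m crank '{"delta_pos":[[0.0007,0,-0.0007],[0.0014,0,-0.0014],[0.0021,0,-0.0021],[0.0025,0,-0.0025],[0.0028,0,-0.0028],[0.0028,0,-0.0028]],"turn":[[0,0,0],[0,0,0],[0,0,0],[0,0,0],[0,0,0],[0,0,0]],"grip":[0,0,0,0,0,0]}'
python3 -m crank '{"delta_pos":[[0,0,0],[0,0,0]],"turn":[[0,0,0],[0,0,0]],"grip":[0,0]}'
```

```text
clock: 10.73
tool_pos: [0.5985, 0.2081, 0.1277]
orientation: [-0.0, 45.0, 99.1]
force: [-0.5, 0.4, -0.7]
opening: 0.0243
clock: 10.9
tool_pos: [0.5985, 0.2081, 0.1277]
orientation: [-0.0, 45.0, 99.1]
force: [-0.2, -0.7, -1.0]
opening: 0.0244
```

```bash
python3 -m crank '{"delta_pos":[[0.0004,0,-0.0004],[0.0007,0,-0.0007],[0.0007,0,-0.0007],[0.0007,0,-0.0007]],"turn":[[0,0,0],[0,0,0],[0,0,0],[0,0,0]],"grip":[0,0,0,0]}'
python3 -m crank '{"delta_pos":[[0.0004,0,-0.0004],[0.0007,0,-0.0007],[0.0007,0,-0.0007],[0.0007,0,-0.0007]],"turn":[[0,0,0],[0,0,0],[0,0,0],[0,0,0]],"grip":[0,0,0,0]}'
```

```text
clock: 11.23
tool_pos: [0.5987, 0.2082, 0.1276]
orientation: [-0.1, 45.0, 99.0]
force: [-0.7, -1.9, 4.6]
opening: 0.0243
clock: 11.57
tool_pos: [0.5987, 0.2082, 0.1276]
orientation: [-0.1, 44.9, 99.0]
force: [-2.2, -3.0, 10.7]
opening: 0.0245
```

The flask is in contact with the plate. I'll ease off 1 mm and then release gently.

```bash
python3 -m crank '{"delta_pos":[[-0.0008,0,0.0008],[-0.0008,0,0.0008],[-0.0008,0,0.0008],[-0.0008,0,0.0008],[-0.0008,0,0.0008],[-0.0008,0,0.0008],[-0.0008,0,0.0008],[-0.0008,0,0.0008],[-0.0008,0,0.0008],[-0.0008,0,0.0008],[-0.0008,0,0.0008],[-0.0008,0,0.0008]],"turn":[[0,0,0],[0,0,0],[0,0,0],[0,0,0],[0,0,0],[0,0,0],[0,0,0],[0,0,0],[0,0,0],[0,0,0],[0,0,0],[0,0,0]],"grip":[0,0,0.29,0.32,0.4,0.5,0.6,0.7,0.8,0.9,0.9,0.9]}'
python3 - <<'E'
from h import *
from plant import *
st();h=np.radians(99.2);d=np.array([np.cos(h),np.sin(h)])
go([*(np.array([.5987,.2082])-d*.26),.20],tool(99.2,45))
w=snapshot("wrist");np.savez("w6.npz",**w)
E
```

```text
clock: 12.57
tool_pos: [0.5985, 0.2081, 0.1268]
orientation: [-0.0, 45.0, 99.1]
force: [0.7, 0.4, 0.4]
opening: 0.0754
t 12.57 tcp [0.5985 0.2081 0.1268] x [-0.111  0.698 -0.707] y [-0.988 -0.158 -0.   ] q [  7.7  28.5   0.1 -48.3 -71.3  21.8] F [0.7 0.4 0.4] open 0.0754
delta [-0.2356, -0.0008, -0.1321] turn [-0.09, 0.0, 0.1] rows 6.5 0.0
```

```bash
python3 -m crank '{"delta_pos":[[-0.006,0,-0.006],[-0.018,0,-0.018],[-0.036,0,-0.036],[-0.058,0,-0.058],[-0.082,0,-0.082],[-0.106,0,-0.106],[-0.13,0,-0.13],[-0.154,0,-0.154],[-0.175,0,-0.175],[-0.184,0,-0.184],[-0.184,0,-0.184],[-0.184,0,-0.184]],"turn":[[0,0,0],[0,0,0],[0,0,0],[0,0,0],[0,0,0],[0,0,0],[0,0,0],[0,0,0],[0,0,0],[0,0,0],[0,0,0],[0,0,0]],"grip":[0.9,0.9,0.9,0.9,0.9,0.9,0.9,0.9,1,1,1,1]}'
python3 - <<'E'
from h import *
from plant import *
np.set_printoptions(precision=4,suppress=True)
st()
for n in("wrist","scene","side"):
    s=snapshot(n);np.savez(f"{n}7.npz",**s)
    hsv=cv2.cvtColor(s["pixels"],cv2.COLOR_BGR2HSV);m=(hsv[...,1]>110)&(hsv[...,2]>50)&(hsv[...,0]<22)
    p=pts(s,m);p=p[np.linalg.norm(p[:,:2]-[.599,.208],axis=1)<.06]
    t=p[abs(p[:,2]-.14)<.005];print(n,len(p),"zmax",p[:,2].max(initial=0),cv2.minEnclosingCircle(t[:,:2].astype(np.float32)) if len(t) else None)
    if n!="wrist":
        m=(hsv[...,1]>180)&(hsv[...,2]>100)&((hsv[...,0]<4)|(hsv[...,0]>175));p=pts(s,m);p=p[np.linalg.norm(p[:,:2]-[.613,-.073],axis=1)<.06];t=p[abs(p[:,2]-.03)<.004];print("  ring",len(t),cv2.minEnclosingCircle(t[:,:2].astype(np.float32)) if len(t) else None)
cv2.imwrite("pics/w7.png",np.hstack([dict(np.load("wrist7.npz"))["pixels"],cv2.resize(s["pixels"][150:350,130:250],(240,420))]))
E
```

```text
clock: 13.62
tool_pos: [0.6395, -0.0498, 0.1263]
orientation: [0.0, 45.0, 99.0]
force: [0.1, 1.1, -0.5]
opening: 0.0875
t 13.62 tcp [ 0.6395 -0.0498  0.1263] x [-0.111  0.699 -0.707] y [-0.988 -0.156  0.001] q [-12.7  36.3  12.4 -41.2 -87.3  31.7] F [ 0.1  1.1 -0.5] open 0.0875
wrist 1611 zmax 0.12668488168190906 None
scene 394 zmax 0.1419199729031514 ((0.5998612642288208, 0.20477581024169922), 0.012158757075667381)
  ring 91 ((0.6255031228065491, -0.06774815917015076), 0.024523798376321793)
side 0 zmax 0.0 None
  ring 126 ((0.6137596368789673, -0.07030618190765381), 0.02837345190346241)
```

View pics/w7.png

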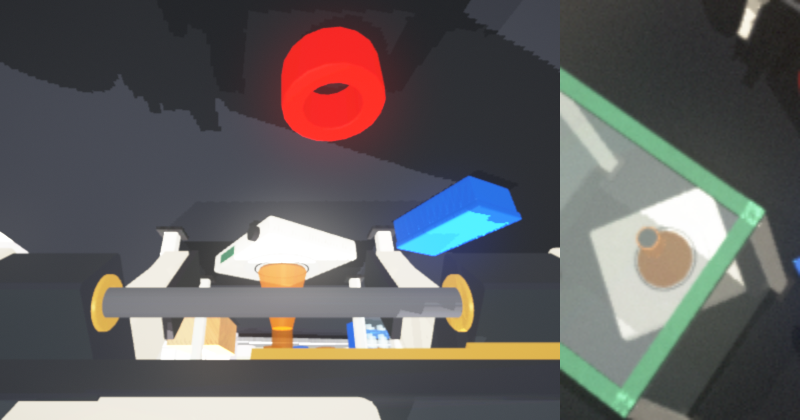

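The wrist and side views show the flask standing upright and centred in the black circle, with the ring untouched at wrist (333,85). I'll rise, measure the lip once from the wrist camera, then go for the ring.

```bash
python3 -m crank '{"delta_pos":[[-0.02,0,0.02],[-0.045,0,0.045],[-0.07,0,0.07],[-0.095,0,0.095],[-0.12,0,0.12],[-0.145,0,0.145],[-0.165,0,0.165],[-0.172,0,0.172],[-0.172,0,0.172],[-0.172,0,0.172]],"turn":[[0,0,0],[0,0,0],[0,0,0],[0,0,0],[0,0,0],[0,0,0],[0,0,0],[0,0,0],[0,0,0],[0,0,0]],"grip":[1,1,1,1,1,1,1,1,1,1]}'
python3 - <<'E'
from h import *
from plant import *
np.set_printoptions(precision=4,suppress=True)
st();s=snapshot("wrist");np.savez("w8.npz",**s);cv2.imwrite("pics/w8.png",s["pixels"])
hsv=cv2.cvtColor(s["pixels"],cv2.COLOR_BGR2HSV);m=(hsv[...,1]>110)&(hsv[...,2]>50)&(hsv[...,0]<22)
p=pts(s,m);p=p[np.linalg.norm(p[:,:2]-[.599,.208],axis=1)<.06];print(len(p),p[:,2].max(initial=0))
t=p[abs(p[:,2]-.14)<.004];print("lip",len(t),cv2.minEnclosingCircle(t[:,:2].astype(np.float32)) if len(t) else None)
print("exp lip px",proj(s,[.5985,.208,.14]),proj(s,[.5985,.208,.03]))
m=(hsv[...,1]>150)&(hsv[...,2]>60)&((hsv[...,0]<5)|(hsv[...,0]>175));p=pts(s,m);t=p[abs(p[:,2]-.03)<.003];print("ring",len(t),cv2.minEnclosingCircle(t[:,:2].astype(np.float32)) if len(t) else None)
go([.5217,-.126,.2],tool(30,45))
E
```

```text
clock: 14.6
tool_pos: [0.6393, -0.0477, 0.3707]
orientation: [-0.1, 45.0, 99.1]
force: [-0.5, -0.4, -0.5]
opening: 0.0876
t 14.6 tcp [ 0.6393 -0.0477  0.3707] x [-0.111  0.698 -0.707] y [-0.987 -0.159 -0.002] q [ -12.9   25.7   27.6  -43.2 -106.7   14.7] F [-0.5 -0.4 -0.5] open 0.0876
1631 0.3308199125416849
lip 79 ((0.6006855964660645, 0.20548337697982788), 0.012681973166763783)
exp lip px [282.0014 183.4045] [282.0233 128.3635]
ring 0 None
delta [0.0783, 0.1282, -0.1614] turn [48.84, 0.02, -48.92] rows 5.3 9.7
```

```bash
python3 -m crank '{"delta_pos":[[0,0.012,-0.012],[0,0.025,-0.03],[0,0.04,-0.05],[0,0.055,-0.07],[0.01,0.07,-0.09],[0.02,0.085,-0.11],[0.035,0.1,-0.13],[0.05,0.115,-0.15],[0.065,0.128,-0.16],[0.078,0.128,-0.161],[0.078,0.128,-0.161],[0.078,0.128,-0.161]],"turn":[[4.9,0,-4.9],[9.8,0,-9.8],[14.7,0,-14.7],[19.6,0,-19.6],[24.5,0,-24.5],[29.4,0,-29.4],[34.3,0,-34.3],[39.2,0,-39.2],[44,0,-44],[48.8,0,-48.9],[48.8,0,-48.9],[48.8,0,-48.9]],"grip":[1,1,1,1,1,1,1,1,1,1,1,1]}'
python3 - <<'E'
from h import *
from plant import *
np.set_printoptions(precision=4,suppress=True)
st();s=snapshot("wrist");np.savez("w9.npz",**s)
hsv=cv2.cvtColor(s["pixels"],cv2.COLOR_BGR2HSV)
m=(hsv[...,1]>150)&(hsv[...,2]>60)&((hsv[...,0]<5)|(hsv[...,0]>175));p=pts(s,m);t=p[abs(p[:,2]-.03)<.003];print("ring",len(t),cv2.minEnclosingCircle(t[:,:2].astype(np.float32)) if len(t) else None,m.sum())
go([.5217,-.126,.13],tool(30,45));go([.6134,-.073,.024],tool(30,45))
E
```

```text
clock: 15.65
tool_pos: [0.5203, -0.1252, 0.1995]
orientation: [0.1, 45.1, 30.2]
force: [1.4, -0.2, 0.4]
opening: 0.0877
t 15.65 tcp [ 0.5203 -0.1252  0.1995] x [ 0.611  0.355 -0.708] y [-0.501  0.865  0.001] q [-22.6   3.  -24.1 -52.2 -45.4  -5. ] F [ 1.4 -0.2  0.4] open 0.0877
ring 1209 ((0.6132521033287048, -0.07348556816577911), 0.029296861961483955) 3008
delta [0.0498, 0.0001, -0.0497] turn [0.11, -0.03, -0.09] rows 1.7 0.0
delta [0.1997, -0.0001, -0.0497] turn [0.11, -0.03, -0.09] rows 4.9 0.0
```

```bash
python3 -m crank '{"delta_pos":[[0.015,0,-0.015],[0.035,0,-0.035],[0.05,0,-0.05],[0.08,0,-0.05],[0.11,0,-0.05],[0.14,0,-0.05],[0.165,0,-0.05],[0.18,0,-0.05],[0.19,0,-0.05],[0.197,0,-0.05],[0.199,0,-0.05],[0.199,0,-0.05]],"turn":[[0,0,0],[0,0,0],[0,0,0],[0,0,0],[0,0,0],[0,0,0],[0,0,0],[0,0,0],[0,0,0],[0,0,0],[0,0,0],[0,0,0]],"grip":[1,1,1,1,1,1,1,1,1,1,1,1]}'
python3 -c "
from h import *
st();go([.6134,-.0733,.024],tool(30,45))"
```

```text
clock: 16.7
tool_pos: [0.614, -0.0746, 0.0249]
orientation: [-0.1, 45.0, 30.0]
force: [-0.8, -0.9, 0.6]
opening: 0.0876
t 16.7 tcp [ 0.614  -0.0746  0.0249] x [ 0.613  0.353 -0.707] y [-0.5    0.866 -0.001] q [-20.3  25.2 -21.6 -74.2 -34.4  21.5] F [-0.8 -0.9  0.6] open 0.0876
delta [0.0007, 0.0014, -0.0005] turn [0.05, 0.03, 0.03] rows 0.0 0.0
```

```bash
python3 -m crank '{"delta_pos":[[0,0.001,0],[0,0.001,0],[0,0.001,0],[0,0.001,0],[0,0.001,0],[0,0.001,0],[0,0.001,0],[0,0.001,0]],"turn":[[0,0,0],[0,0,0],[0,0,0],[0,0,0],[0,0,0],[0,0,0],[0,0,0],[0,0,0]],"grip":[0.85,0.7,0.5,0.3,0.2,0.2,0.2,0.2]}'
python3 -m crank '{"delta_pos":[[-0.003,0,0.003],[-0.01,0,0.01],[-0.025,0,0.025],[-0.045,0,0.045],[-0.065,0,0.065],[-0.085,0,0.085],[-0.105,0,0.105],[-0.12,0,0.12],[-0.125,0,0.125],[-0.125,0,0.125]],"turn":[[0,0,0],[0,0,0],[0,0,0],[0,0,0],[0,0,0],[0,0,0],[0,0,0],[0,0,0],[0,0,0],[0,0,0]],"grip":[0.2,0.2,0.2,0.2,0.2,0.2,0.2,0.2,0.2,0.2]}'
python3 - <<'E'
from h import *
from plant import *
st();h=np.radians(99.2);d=np.array([np.cos(h),np.sin(h)])
go([*(np.array([.600,.2058])-d*.22),.2],tool(99.2,45))
E
```

```text
clock: 17.37
tool_pos: [0.6133, -0.0736, 0.0256]
orientation: [-0.1, 44.9, 29.9]
force: [-3.2, -0.6, 5.2]
opening: 0.0572
clock: 18.2
tool_pos: [0.6135, -0.073, 0.2041]
orientation: [-0.3, 44.8, 29.8]
force: [0.3, 0.1, -2.7]
opening: 0.0572
t 18.2 tcp [ 0.6135 -0.073   0.2041] x [ 0.615  0.353 -0.705] y [-0.501  0.866 -0.004] q [-10.7   7.  -19.6 -49.8 -37.1 -15.3] F [ 0.3  0.1 -2.7] open 0.0572
delta [0.038, 0.0425, 0.0322] turn [-48.7, 0.03, 49.1] rows 1.6 9.7
```

```bash
python3 -m crank '{"delta_pos":[[0,0,0],[0.002,0.004,0.003],[0.006,0.008,0.006],[0.01,0.013,0.01],[0.015,0.018,0.014],[0.02,0.024,0.018],[0.026,0.03,0.022],[0.032,0.036,0.027],[0.037,0.041,0.031],[0.038,0.0425,0.032],[0.038,0.0425,0.032],[0.038,0.0425,0.032]],"turn":[[-4.9,0,4.9],[-9.8,0,9.8],[-14.7,0,14.7],[-19.6,0,19.6],[-24.5,0,24.5],[-29.4,0,29.4],[-34.3,0,34.3],[-39.2,0,39.2],[-44,0,44.1],[-48.7,0,49.1],[-48.7,0,49.1],[-48.7,0,49.1]],"grip":[0.2,0.2,0.2,0.2,0.2,0.2,0.2,0.2,0.2,0.2,0.2,0.2]}'
python3 - <<'E'
from h import *
from plant import *
np.set_printoptions(precision=4,suppress=True)
st();o=get_obs();tcp=np.array(o["tool_pos"])
for n in("wrist","scene","side"):
    s=snapshot(n);np.savez(f"{n}10.npz",**s)
    hsv=cv2.cvtColor(s["pixels"],cv2.COLOR_BGR2HSV);m=(hsv[...,1]>150)&(hsv[...,2]>60)&((hsv[...,0]<5)|(hsv[...,0]>175))
    p=pts(s,m);p=p[np.linalg.norm(p-tcp,axis=1)<.07]
    t=p[abs(p[:,2]-tcp[2]-.0045)<.0035]
    print(n,len(p),"z",np.percentile(p[:,2],[1,50,99])-tcp[2])
    if len(t)>20:
        A=np.c_[t[:,:2]-tcp[:2],np.ones(len(t))];print("  top slope",np.linalg.lstsq(A,t[:,2]-tcp[2],rcond=None)[0],"centre off",np.array(cv2.minEnclosingCircle(t[:,:2].astype(np.float32))[0])-tcp[:2],cv2.minEnclosingCircle(t[:,:2].astype(np.float32))[1])
go([.600,.2058,.180],tool(99.2,45))
E
```

```text
clock: 19.2
tool_pos: [0.6349, -0.011, 0.1939]
orientation: [0.6, 44.7, 99.5]
force: [-0.1, 0.2, -2.8]
opening: 0.0575
t 19.2 tcp [ 0.6349 -0.011   0.1939] x [-0.117  0.701 -0.704] y [-0.987 -0.159  0.007] q [ -9.9  31.2  13.1 -42.1 -90.3  25.8] F [-0.1  0.2 -2.8] open 0.0575
wrist 8336 z [-0.0245 -0.0072  0.0046]
  top slope [-0.0131  0.0589  0.0045] centre off [ 0.0003 -0.0039] 0.028395462781190872
scene 114 z [-0.0139  0.0033  0.0068]
  top slope [-0.0095  0.0231  0.0035] centre off [-0.0029  0.0116] 0.026080837473273277
side 507 z [-0.0195  0.0049  0.0107]
  top slope [-0.0067 -0.0077  0.0053] centre off [-0.0009  0.0017] 0.030414428561925888
delta [0.1683, -0.0004, 0.1437] turn [-0.3, 0.16, -0.02] rows 5.3 0.0
```

```bash
python3 - <<'E'
from h import *
from plant import *
np.set_printoptions(precision=3,suppress=True)
o=get_obs();tcp=np.array(o["tool_pos"]);R=R_(o["orientation"])
a=dict(np.load("scene0.npz"));b=dict(np.load("side0.npz"))
for n,r in(("scene",a),("side",b)):
    s=dict(np.load(n+"10.npz"));m=(s["range_z"]<r["range_z"]-.03)
    q=(pts(s,m)-tcp)@R
    for lo in np.arange(-.30,-.03,.03):
        t=q[(q[:,0]>lo)&(q[:,0]<lo+.03)&(abs(q[:,1])<.13)&(abs(q[:,2])<.15)]
        if len(t)>5: print(n,"along",lo.round(2),len(t),"z",np.percentile(t[:,2],[1,99]),"y",np.percentile(t[:,1],[1,99]))
E
```

```text
scene along -0.3 664 z [-0.037  0.046] y [-0.049  0.002]
scene along -0.27 694 z [-0.038  0.045] y [-0.047  0.009]
scene along -0.24 642 z [-0.037  0.045] y [-0.047  0.008]
scene along -0.21 612 z [-0.037  0.045] y [-0.047  0.009]
scene along -0.18 414 z [-0.035  0.045] y [-0.047  0.013]
scene along -0.15 628 z [-0.038  0.038] y [-0.052  0.009]
scene along -0.12 396 z [-0.024  0.024] y [-0.052  0.015]
scene along -0.09 1347 z [-0.037  0.038] y [-0.097  0.094]
scene along -0.06 388 z [-0.038  0.038] y [-0.09   0.085]
scene along -0.03 58 z [-0.011  0.011] y [-0.048  0.046]
side along -0.24 500 z [0.013 0.048] y [-0.038  0.044]
side along -0.21 710 z [-0.005  0.048] y [-0.039  0.047]
side along -0.18 513 z [-0.012  0.046] y [-0.035  0.045]
side along -0.15 492 z [-0.019  0.041] y [-0.048  0.035]
side along -0.12 587 z [-0.026  0.028] y [-0.071  0.088]
side along -0.09 1837 z [-0.035  0.041] y [-0.093  0.097]
side along -0.06 429 z [-0.031  0.042] y [-0.085  0.089]
side along -0.03 473 z [-0.017  0.014] y [-0.046  0.05 ]
```

The envelope is at most 48 mm, so entry at TCP z 0.176 leaves about 15 mm under the roof edge. Entering.

```bash
python3 -c "
from h import *
go([.6165,.1055,.182],tool(99.2,45))"
python3 -m crank '{"delta_pos":[[0.006,0,0.005],[0.016,0,0.013],[0.03,0,0.026],[0.045,0,0.038],[0.06,0,0.05],[0.073,0,0.062],[0.084,0,0.07],[0.09,0,0.075],[0.092,0,0.0745],[0.092,0,0.0745],[0.092,0,0.0745]],"turn":[[0,0,0],[0,0,0],[0,0,0],[0,0,0],[0,0,0],[0,0,0],[0,0,0],[0,0,0],[0,0,0],[0,0,0],[0,0,0]],"grip":[0.2,0.2,0.2,0.2,0.2,0.2,0.2,0.2,0.2,0.2,0.2]}'
python3 -c "
from h import *
st();go([.6,.2058,.176],tool(99.2,45))"
```

```text
delta [0.0948, -0.001, 0.0735] turn [-0.3, 0.16, -0.02] rows 2.9 0.0
clock: 20.27
tool_pos: [0.6161, 0.1039, 0.1852]
orientation: [0.2, 44.9, 99.3]
force: [0.3, -0.3, -2.0]
opening: 0.0572
t 20.27 tcp [0.6161 0.1039 0.1852] x [-0.114  0.699 -0.706] y [-0.987 -0.159  0.003] q [ -1.   27.4   6.1 -44.7 -82.   22. ] F [ 0.3 -0.3 -2. ] open 0.0572
delta [0.0796, -0.0003, 0.0663] turn [-0.18, 0.09, -0.07] rows 2.5 0.0
```

```bash
python3 -m crank '{"delta_pos":[[0.006,0,0.005],[0.014,0,0.012],[0.024,0,0.02],[0.035,0,0.029],[0.046,0,0.038],[0.056,0,0.047],[0.066,0,0.055],[0.074,0,0.062],[0.079,0,0.066],[0.0796,0,0.066],[0.0796,0,0.066],[0.0796,0,0.066]],"turn":[[0,0,0],[0,0,0],[0,0,0],[0,0,0],[0,0,0],[0,0,0],[0,0,0],[0,0,0],[0,0,0],[0,0,0],[0,0,0],[0,0,0]],"grip":[0.2,0.2,0.2,0.2,0.2,0.2,0.2,0.2,0.2,0.2,0.2,0.2]}'
python3 - <<'E'
from h import *
from plant import *
np.set_printoptions(precision=4,suppress=True)
st();go([.6,.2058,.176],tool(99.2,45));tcp=np.array(get_obs()["tool_pos"]);I=[]
for n in("wrist","scene","side"):
    s=snapshot(n);np.savez(f"{n}11.npz",**s)
    hsv=cv2.cvtColor(s["pixels"],cv2.COLOR_BGR2HSV);m=(hsv[...,1]>150)&(hsv[...,2]>60)&((hsv[...,0]<5)|(hsv[...,0]>175))
    p=pts(s,m);p=p[np.linalg.norm(p-tcp,axis=1)<.07];print(n,len(p),"ring z",np.percentile(p[:,2],[1,50,99]) if len(p) else 0)
    u,v=proj(s,tcp).astype(int);r=60 if n!="wrist" else 200
    c=s["pixels"][max(0,v-r):v+r,max(0,u-r):u+r];I.append(cv2.resize(c,(260,int(260*c.shape[0]/c.shape[1])))[:260] if n!="wrist" else cv2.resize(c,(260,260)))
cv2.imwrite("pics/c11.png",np.hstack([cv2.copyMakeBorder(i,0,260-i.shape[0],0,0,0) for i in I]))
print("circle/base px wrist",proj(dict(np.load("wrist11.npz")),[.6,.2058,.03]))
E
```

```text
clock: 21.27
tool_pos: [0.5998, 0.2056, 0.176]
orientation: [0.2, 44.9, 99.3]
force: [0.7, 0.2, -1.4]
opening: 0.0576
t 21.27 tcp [0.5998 0.2056 0.176 ] x [-0.114  0.699 -0.706] y [-0.987 -0.159  0.003] q [  7.7  25.5   2.2 -47.2 -74.9  17.8] F [ 0.7  0.2 -1.4] open 0.0576
delta [0.0001, -0.0003, 0.0001] turn [-0.16, 0.09, -0.07] rows 0.0 0.0
wrist 8300 ring z [0.1513 0.1686 0.1802]
scene 0 ring z 0
side 0 ring z 0
circle/base px wrist [280.9428  76.3258]
```

View pics/c11.png

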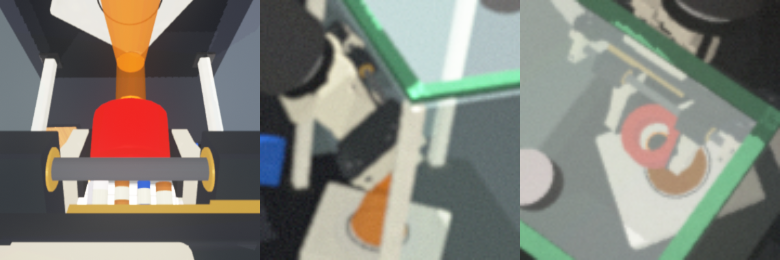

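The composite shows the ring just above the neck. In the wrist part the ring and neck are at columns 130 and 131. The flask is upright on the plate and nothing touches the canopy. One numeric check of alignment before lowering.

```bash
python3 - <<'E'
from h import *
np.set_printoptions(precision=4,suppress=True)
s=dict(np.load("side11.npz"));hsv=cv2.cvtColor(s["pixels"],cv2.COLOR_BGR2HSV)
u,v=proj(s,[.6,.2058,.18]).astype(int);print(u,v,hsv[v-25:v+25,u-25:u+25].reshape(-1,3)[::400].tolist())
m=np.zeros(hsv.shape[:2],np.uint8);m[v-40:v+40,u-40:u+40]=1
m&=(((hsv[...,0]<5)|(hsv[...,0]>172))&(hsv[...,1]>70)).astype(np.uint8)
cs,_=cv2.findContours(m,cv2.RETR_CCOMP,cv2.CHAIN_APPROX_NONE);cs=sorted(cs,key=cv2.contourArea)[::-1]
for c in cs[:3]:
    (a,b),r=cv2.minEnclosingCircle(c);e=cv2.fitEllipse(c) if len(c)>5 else None
    print(cv2.contourArea(c),(round(a,1),round(b,1),round(r,1)),"ell",e,"at top",onz(s,*(e[0] if e else(a,b)),.179)[:2])
s=dict(np.load("wrist11.npz"));hsv=cv2.cvtColor(s["pixels"],cv2.COLOR_BGR2HSV)
am=(hsv[...,1]>110)&(hsv[...,0]>5)&(hsv[...,0]<22)&(hsv[...,2]>50);rd=(hsv[...,1]>150)&((hsv[...,0]<5)|(hsv[...,0]>175))
for n,mm in(("amber",am),("red",rd)):
    for r in range(60,260,20):
        x=np.flatnonzero(mm[r,190:380])+190
        if len(x)>8:print(n,r,x.min(),x.max(),(x.min()+x.max())/2)
p=pts(s,am);p=p[(np.linalg.norm(p[:,:2]-[.6,.206],axis=1)<.05)]
for z in(.05,.07,.09,.11,.125,.135):
    t=p[abs(p[:,2]-z)<.004]
    if len(t):print("flask z",z,"front surf",t[:,1].min(),t.mean(0))
E
```

```text
169 257 [[70, 15, 155], [73, 12, 143], [69, 13, 139], [77, 13, 139], [69, 12, 144], [72, 18, 142], [73, 13, 139]]
504.0 (170.0, 259.8, 14.4) ell ((169.5527801513672, 259.164794921875), (23.74075698852539, 27.580007553100586), 4.72999906539917) at top [0.5976 0.2088]
188.5 (171.3, 260.5, 9.7) ell ((171.34588623046875, 259.553466796875), (13.710939407348633, 18.077922821044922), 57.21897888183594) at top [0.5944 0.2068]
4.0 (171.0, 247.5, 1.5) ell ((171.0, 247.5), (2.1213202476501465, 3.0), 0.0) at top [0.6136 0.1899]
amber 60 242 323 282.5
amber 80 236 327 281.5
amber 100 242 323 282.5
amber 120 248 316 282.0
amber 140 254 310 282.0
amber 160 259 306 282.5
amber 180 261 305 283.0
amber 200 260 305 282.5
red 220 236 328 282.0
red 240 225 339 282.0
flask z 0.05 front surf 0.17829057642896665 [0.6025 0.1865 0.05  ]
flask z 0.07 front surf 0.18367270602291158 [0.6018 0.1908 0.0699]
flask z 0.09 front surf 0.1891507986482367 [0.6012 0.1951 0.09  ]
flask z 0.11 front surf 0.194131010994191 [0.601  0.1978 0.1101]
flask z 0.125 front surf 0.19389489769567012 [0.6009 0.1978 0.1251]
flask z 0.135 front surf 0.19375656477231967 [0.6007 0.1976 0.1349]
```

```bash
python3 - <<'E'
from h import *
np.set_printoptions(precision=4,suppress=True)
s=dict(np.load("wrist11.npz"));hsv=cv2.cvtColor(s["pixels"],cv2.COLOR_BGR2HSV);h=np.radians(99.2);d=np.array([np.cos(h),np.sin(h)])
am=(hsv[...,1]>110)&(hsv[...,0]>5)&(hsv[...,0]<22)&(hsv[...,2]>50);rd=(hsv[...,1]>150)&((hsv[...,0]<5)|(hsv[...,0]>175))
for n,m,r,zs in(("flask",am,.0125,(.112,.12,.128,.136)),("ring",rd,.029,(.155,.16,.165,.17,.175))):
    p=pts(s,m);x=(p[:,:2]-[.6,.2058])@d
    y=(p[:,:2]-[.6,.2058])@np.array([-d[1],d[0]])
    for z in zs:
        k=(abs(p[:,2]-z)<.003)&(abs(x)<.06)&(abs(y)<.004);print(n,z,k.sum(),"axis x",(np.median(x[k])+r) if k.any() else None)
k=(abs(x)<.05)&(p[:,2]>.178);print("ring top n",k.sum(),"z",np.median(p[k,2]),"x range",x[k].min(),x[k].max())
E
```

```text
flask 0.112 132 axis x 0.002265612811382201
flask 0.12 144 axis x 0.0021469833957960434
flask 0.128 151 axis x 0.002259362878300362
flask 0.136 165 axis x 0.002245491160353231
ring 0.155 218 axis x 0.0009208542649120112
ring 0.16 234 axis x 0.0010265618554131765
ring 0.165 252 axis x 0.0009818740106718946
ring 0.17 337 axis x 0.001122849720335356
ring 0.175 285 axis x 0.0009276241769991846
ring top n 1418 z 0.1797527302347546 x range -0.029692480962129033 -0.0062453992044100085
```

The ring is 1.2 mm short of the flask axis, and both are vertical. I'll shift 1 mm forward and lower 52 mm, then creep.

```bash
python3 -m crank '{"delta_pos":[[0.0008,0,0.0008],[0.0028,0,-0.0012],[0.0063,0,-0.0047],[0.0103,0,-0.0087],[0.0128,0,-0.0112],[0.0153,0,-0.0137],[0.0178,0,-0.0162],[0.0203,0,-0.0187],[0.0203,0,-0.0187]],"turn":[[0,0,0],[0,0,0],[0,0,0],[0,0,0],[0,0,0],[0,0,0],[0,0,0],[0,0,0],[0,0,0]],"grip":[0.2,0.2,0.2,0.2,0.2,0.2,0.2,0.2,0.2]}'
python3 -m crank '{"delta_pos":[[0.003,0,-0.003],[0.006,0,-0.006],[0.009,0,-0.009],[0.012,0,-0.012],[0.015,0,-0.015],[0.0165,0,-0.0165],[0.0172,0,-0.0172],[0.0172,0,-0.0172],[0.0172,0,-0.0172]],"turn":[[0,0,0],[0,0,0],[0,0,0],[0,0,0],[0,0,0],[0,0,0],[0,0,0],[0,0,0],[0,0,0]],"grip":[0.2,0.2,0.2,0.2,0.2,0.2,0.2,0.2,0.2]}'
python3 -c "
from h import *
st()"
```

```text
clock: 22.17
tool_pos: [0.5991, 0.2072, 0.1474]
orientation: [0.3, 44.9, 99.4]
force: [-0.5, -0.1, -3.2]
opening: 0.0571
clock: 22.92
tool_pos: [0.5994, 0.2072, 0.1242]
orientation: [0.2, 44.9, 99.3]
force: [0.1, 0.1, -2.0]
opening: 0.0573
t 22.92 tcp [0.5994 0.2072 0.1242] x [-0.114  0.699 -0.706] y [-0.987 -0.159  0.003] q [  7.5  28.9   0.3 -48.3 -71.4  22. ] F [ 0.1  0.1 -2. ] open 0.0573
```

Forces show no contact. About 9 mm remains, so I'll creep down.

```bash
python3 -m crank '{"delta_pos":[[0.001,0,-0.001],[0.002,0,-0.002],[0.003,0,-0.003],[0.004,0,-0.004],[0.0045,0,-0.0045],[0.0045,0,-0.0045],[0.0045,0,-0.0045]],"turn":[[0,0,0],[0,0,0],[0,0,0],[0,0,0],[0,0,0],[0,0,0],[0,0,0]],"grip":[0.2,0.2,0.2,0.2,0.2,0.2,0.2]}'
python3 -m crank '{"delta_pos":[[0.0004,0,-0.0004],[0.0008,0,-0.0008],[0.0011,0,-0.0011],[0.0011,0,-0.0011],[0.0011,0,-0.0011]],"turn":[[0,0,0],[0,0,0],[0,0,0],[0,0,0],[0,0,0]],"grip":[0.2,0.2,0.2,0.2,0.2]}'
```

```text
clock: 23.5
tool_pos: [0.5993, 0.2072, 0.1177]
orientation: [0.2, 44.9, 99.3]
force: [1.1, 0.3, -1.9]
opening: 0.057
clock: 23.92
tool_pos: [0.5993, 0.2072, 0.1162]
orientation: [0.2, 44.9, 99.3]
force: [-0.7, -0.1, -2.4]
opening: 0.0572
```

```bash
python3 -m crank '{"delta_pos":[[0.0004,0,-0.0004],[0.0007,0,-0.0007],[0.0007,0,-0.0007],[0.0007,0,-0.0007]],"turn":[[0,0,0],[0,0,0],[0,0,0],[0,0,0]],"grip":[0.2,0.2,0.2,0.2]}'
python3 -m crank '{"delta_pos":[[0.0004,0,-0.0004],[0.0006,0,-0.0006],[0.0006,0,-0.0006],[0.0006,0,-0.0006]],"turn":[[0,0,0],[0,0,0],[0,0,0],[0,0,0]],"grip":[0.2,0.2,0.2,0.2]}'
```

```text
clock: 24.25
tool_pos: [0.5993, 0.2071, 0.1152]
orientation: [0.2, 44.9, 99.3]
force: [0.3, -1.4, -1.6]
opening: 0.0574
clock: 24.58
tool_pos: [0.5993, 0.2071, 0.1145]
orientation: [0.2, 44.9, 99.3]
force: [-0.6, -2.0, 0.5]
opening: 0.0573
```

There is light contact of about 2.5 N at the expected seat height. Releasing.

```bash
python3 -m crank '{"delta_pos":[[0,0,0],[0,0,0],[0,0,0],[0,0,0],[0,0,0],[0,0,0],[0,0,0],[0,0,0],[0,0,0],[0,0,0]],"turn":[[0,0,0],[0,0,0],[0,0,0],[0,0,0],[0,0,0],[0,0,0],[0,0,0],[0,0,0],[0,0,0],[0,0,0]],"grip":[0.66,0.68,0.72,0.78,0.85,0.92,1,1,1,1]}'
python3 - <<'E'
from h import *
from plant import *
st();s=snapshot("wrist");hsv=cv2.cvtColor(s["pixels"],cv2.COLOR_BGR2HSV);h=np.radians(99.2);d=np.array([np.cos(h),np.sin(h)])
rd=(hsv[...,1]>150)&((hsv[...,0]<5)|(hsv[...,0]>175));p=pts(s,rd);x=(p[:,:2]-[.6,.2058])@d;y=(p[:,:2]-[.6,.2058])@np.array([-d[1],d[0]])
k=(abs(x)<.06)&(abs(y)<.05);print("ring z",np.percentile(p[k,2],[1,99]),"y",y[k].min(),y[k].max(),k.sum())
for z in(.095,.1,.105,.11,.115):
    j=k&(abs(p[:,2]-z)<.002)&(abs(y)<.004);print(z,j.sum(),np.median(x[j])+.029 if j.any() else None)
E
```

```text
clock: 25.42
tool_pos: [0.5993, 0.2072, 0.1144]
orientation: [0.2, 44.9, 99.3]
force: [0.6, -0.3, 0.4]
opening: 0.0875
t 25.42 tcp [0.5993 0.2072 0.1144] x [-0.114  0.699 -0.706] y [-0.987 -0.159  0.003] q [  7.5  29.6   0.  -48.6 -70.8  22.8] F [ 0.6 -0.3  0.4] open 0.0875
ring z [0.090318   0.11914207] y -0.028666654406315353 0.029262501472973847 8085
0.095 157 0.0024965259926908352
0.1 173 0.0026063001088586397
0.105 172 0.002644816205806099
0.11 183 0.0027279438137875443
0.115 196 0.0028025644558925394
```

The ring is level, with z from 0.090 to 0.120 m and its axis 0.4 mm from the flask's. Retreating.

```bash
python3 -m crank '{"delta_pos":[[-0.004,0,-0.004],[-0.012,0,-0.012],[-0.024,0,-0.024],[-0.042,0,-0.042],[-0.062,0,-0.062],[-0.084,0,-0.084],[-0.106,0,-0.106],[-0.128,0,-0.128],[-0.15,0,-0.15],[-0.165,0,-0.165],[-0.17,0,-0.17],[-0.17,0,-0.17]],"turn":[[0,0,0],[0,0,0],[0,0,0],[0,0,0],[0,0,0],[0,0,0],[0,0,0],[0,0,0],[0,0,0],[0,0,0],[0,0,0],[0,0,0]],"grip":[1,1,1,1,1,1,1,1,1,1,1,1]}'
python3 -m crank '{"delta_pos":[[-0.02,0,0.02],[-0.045,0,0.045],[-0.07,0,0.07],[-0.095,0,0.095],[-0.12,0,0.12],[-0.145,0,0.145],[-0.165,0,0.165],[-0.175,0,0.175],[-0.175,0,0.175],[-0.175,0,0.175]],"turn":[[0,0,0],[0,0,0],[0,0,0],[0,0,0],[0,0,0],[0,0,0],[0,0,0],[0,0,0],[0,0,0],[0,0,0]],"grip":[1,1,1,1,1,1,1,1,1,1]}'
python3 - <<'E'
from h import *
from plant import *
np.set_printoptions(precision=4,suppress=True)
st();s=snapshot("wrist");hsv=cv2.cvtColor(s["pixels"],cv2.COLOR_BGR2HSV);cv2.imwrite("pics/fin.png",s["pixels"])
c=lambda t:cv2.minEnclosingCircle(t[:,:2].astype(np.float32)) if len(t)>5 else None
for n,m,z in(("ring",(hsv[...,1]>150)&((hsv[...,0]<5)|(hsv[...,0]>175)),.12),("lip",(hsv[...,1]>110)&(hsv[...,0]>5)&(hsv[...,0]<22)&(hsv[...,2]>50),.14)):
    p=pts(s,m);p=p[np.linalg.norm(p[:,:2]-[.6,.207],axis=1)<.05];t=p[abs(p[:,2]-z)<.003];print(n,len(t),c(t),"z",np.percentile(p[:,2],[1,99]) if len(p) else None)
for n in("scene","side"):
    a=dict(np.load(n+"0.npz"));s=snapshot(n);np.savez(n+"F.npz",**s)
    for k,(u,v) in dict(scene=dict(bottle=(195,275),beaker=(205,232),box=(323,238)),side=dict(bottle=(320,138),beaker=(366,182),box=(271,274)))[n].items():
        A,B=[cv2.cvtColor(i["pixels"][v-22:v+22,u-26:u+26],cv2.COLOR_BGR2GRAY).astype(np.float32) for i in(a,s)]
        print(n,k,"shift px",cv2.phaseCorrelate(A,B))
E
```

```text
clock: 26.47
tool_pos: [0.6375, -0.0339, 0.1131]
orientation: [0.3, 44.9, 99.1]
force: [0.8, -0.1, 0.4]
opening: 0.0874
clock: 27.3
tool_pos: [0.638, -0.03, 0.3621]
orientation: [0.1, 44.9, 99.2]
force: [0.5, -0.5, -1.2]
opening: 0.0874
t 27.3 tcp [ 0.638  -0.03    0.3621] x [-0.114  0.699 -0.706] y [-0.987 -0.159  0.001] q [ -11.5   25.2   25.8  -43.3 -104.9   14.5] F [ 0.5 -0.5 -1.2] open 0.0874
ring 366 ((0.5999066233634949, 0.2066391259431839), 0.02868608385324478) z [0.0919 0.1194]
lip 82 ((0.6002938747406006, 0.2061893343925476), 0.012584652751684189) z [0.0341 0.3306]
scene bottle shift px ((-0.047082074837764054, 0.46016359218615577), 0.9403993414262686)
scene beaker shift px ((0.029183826122139322, 0.5141420627137485), 0.9616621145005089)
scene box shift px ((-0.13024337290452692, 0.5736316412654539), 0.8913661984259209)
side bottle shift px ((0.13807564517835758, 0.52551327523393), 0.9391041771374612)
side beaker shift px ((0.1207008848870963, 0.6083915674043787), 0.579195685053068)
side box shift px ((-0.1182506520455604, 0.5144387551860952), 0.740375976013058)
```

The final checks pass: the ring is coaxial with the flask within 1 mm, the flask is within 3 mm of the plate centre, and the bystanders have not moved. Handing in.

```bash
python3 -c "
from plant import *
print(close_job())"
```

```text
the job is handed in; nothing more can be done
None
```

I stood the amber flask in the middle of the stirrer plate and released it. Then I lowered the red ring over its neck onto the shoulder, backed the arm clear and handed in. The robot clock read 27.3 s at the last move; no verdict was reported.

**Final position:** The flask's lip measured (0.600, 0.206), about 1–2 mm from the plate centre at (0.599–0.600, 0.207–0.208). The ring is within 1 mm of the flask's axis and lies level. Its underside is at z ≈ 0.090 m, which is 60 mm above the flask's underside.

**Gentleness:** Pressing the flask onto the plate peaked at a wrist reading of about 11 N. That was a slight over-press, which I eased off before releasing. The ring touched down with about 2.5 N. I saw no unexpected force while the tool was under the canopy.

**Bystanders:** The bottle, beaker and slide box show only a uniform shift of about 0.5 pixel in both views, so I take them as unmoved.

**Disagreements:**
- After release, the flask's lip measured about 3 mm away from the gripper's release point.
- The side and wrist views differed by about 5 mm on the canopy's midline.
- The side view put the held ring about 3 mm off. I discounted that reading because the view was through glass and partly blocked.

None of these mattered at the tolerances given.

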